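# Unlatch a terminal cover and push it off

## Task

Open the little terminal box for inspection, using the fingertips only: press its orange snap tab all the way in, then push the released grey cover by its ridge along its guide rails, over the pressed tab, until it is wholly off the black base and lies flat, right way up, on the bench. Do not pick the cover up or lift it, keep off the bare terminals underneath and the other things on the bench, and finish with the fingers clear.

Things in the scene. Friction and masses are not known exactly. Their poses are not given: they have to be found in the camera images.
- base: black base, fixed to the bench. Origin on the bench under the closed cover's centre; +x is the way the cover slides off (roughly to the robot's right), z up. Plate 4 mm thick, x -40 to 70, y +-46 mm; rails 12.5 mm high at |y| 35.5 to 41.5, x -36 to 33, with inward lips over the cover's flanges at the rear, x -36 to -8; rear wall 26 mm high at x -40 to -36, brass gland behind it to x -56; 8 mm guides beside the tab
- tab (a joint): how far the snap tab is pressed straight down, in m: 0 fully up, 0.011 fully in (its stop). It resists with about 3 N of friction and stays where it is left (no spring back). Up, it blocks the cover from the front; pressed more than 0.009 the cover passes over it
- tab_top (a point): centre of the orange tab's flat top, at base x = 50.5, y = 0 mm; the top is 32 mm (base x) by 28 mm (base y), 20 mm above the bench when fully up, 9 mm when fully in. The closed cover's front wall stands 1.5 mm behind the tab, up to 32 mm above the bench
- cover: loose grey hood, about 0.09 kg, 66 mm (x) by 68 mm over its side flanges (y), 28 mm high without its ridge, open below and at the rear. Origin at the centre of its underside, axes as the base's when closed, then 4 mm above the bench at base x = 0. Wholly off the base when its origin is past base x = 103 mm; there it drops 4 mm on to the bench
- cover_ridge (a point): middle of the upper rear edge of the cover's thumb ridge, at cover x = -6, y = 0, 44 mm above its underside. The ridge is 6 mm thick, 40 mm wide (y) and stands 16 mm up from the middle of the cover's top. Pushing its rear face towards the cover's +x slides the cover off; it moves with under 2 N
- terminals: white terminal strip with bare brass and steel screws, fixed on the base under the cover, 44 x 34 mm, origin on the plate 3 mm behind the base's origin, top 19.5 mm above the bench; not to be touched
- tweezers: steel tweezers lying on their side, 18 x 120 x 8 mm, loose bystander, origin at the centre of its underside
- rubber_block: small tan rubber block with a blue sleeve, 25 x 52 x 18 mm, loose bystander, origin at the centre of its underside
- red_chuck: red pen-like rubber holder, 14 x 58 x 14 mm, loose bystander, origin at the centre of its underside
- parts_pot: small white pot with a green screw lid, 45 mm across, 43 mm high, loose bystander, origin at the centre of its underside
- red_pencil: dark red pencil, 8 x 150 x 7 mm, loose bystander, origin at the centre of its underside

How it is judged:
On the way, in this order (a step that is already met when the one before it is completed fails the run):
1. the snap tab is pressed in while the cover is still on its seat (value of joint tab above 0.009 m and x of cover in the frame of base below 0.015 m), for 0.1 s.
2. the cover is pushed along its rails over the tab (x of cover in the frame of base between 0.03 and 0.103 m), for 0.05 s.
At the end, for the whole second after the job is handed in: the tab is still in (more than 9 mm) and the cover is wholly off the base, in front of it (its origin at least 102 mm along the base's +x), flat on the bench (underside within 1.8 mm of it, tilt under 0.03 rad) and at rest (value of joint tab above 0.009 m and x of cover in the frame of base above 0.102 m and height (world z) of cover between -0.004 and 0.0018 m and angle between cover's own z axis and vertical below 0.03 rad and linear speed of cover below 0.01 m/s); the robot touches nothing.
It fails at once if the cover is lifted (its origin more than 18 mm above the bench) or tipped over (height (world z) of cover above 0.018 m or angle between cover's own z axis and vertical above 0.5 rad).
It fails at once if the robot touches the bare terminals (contact force between any of the fingers, the arm and terminals above 0.5 N).
It fails at once if a bystander is moved more than 15 mm (distance of any of tweezers, rubber_block, red_chuck, parts_pot, red_pencil from where it was at the start of the episode above 0.015 m).
It also fails if it takes over 38 s, if anything falls off the work surface, if the arm or the gripper's body presses on something with over 40 N, if the wrist force passes 120 N, or if a joint passes its speed limit or range.

## Robot

A 6-joint arm with a two-finger parallel gripper is mounted at the origin on a cart in front of the work surface, level with it; the furniture and walls round the work are solid. World frame = base frame: x ahead of the robot, y to its left, z up, the work surface at z = 0. Lengths are in m, angles in rad, forces in N, time in s.
With the tool pointing down it reaches from about 0.3 to 0.775 m from the base axis. Payload 14.6 kg.
Tool frame: the origin (TCP) lies on the centre line of the jaws, within the pads' length; the fingertips stand ctrl.finger_overhang ahead of it and the grasp point (between the pads) lies 11 mm behind it (ctrl.finger_overhang is the distance from the TCP to the fingertips, in m); z points along the fingers, x is the direction in which the jaws open and shut, and the axes are right-handed (so a half turn about z gives the same grasp; the last joint's range is limited). The gripper opens to 85 mm and grips with 20 to 120 N. Pads are 22 mm wide; open, the fingers measure 114 mm over their backs; the gripper's body (76 mm by 85 mm) begins 54 mm behind the grasp point. The pads swing forward as they close: fully open they stand 13 mm farther back than shut.
Start: joints at [-1.259, 0.3, 1.521, -0, 1.321, -0.067], TCP at [0.203, -0.511, 0.239] pointing down, gripper open.
Joint ranges: [-3.03, 3.03], [-0.79, 2.21], [0.23, 2.52], [-1.04, 4.18], [0, 3.07], [-2.55, 2.55]. Speed limits (rad/s): [2.22, 2.22, 2.57, 3.14, 3.14, 3.14].

## Interface

Orientations are given as a unit quaternion [w, x, y, z].
In Python, from workcell import ctrl, eyes gives the robot as it stands.
- The arm moves only by the shell command python3 -m inch 'ROWS' [FORCE]. ROWS is JSON, a list of rows, each an object with "delta_rot": the turn, a rotation vector about the world's x, y, z in rad, a list of three; "slide": the shift along the world's x, y, z in mm, a list of three; "gripper": the opening in per cent of the stroke, from 0 (shut) to 100 (fully open). In form: [{"delta_rot": [rx, ry, rz], "slide": [x, y, z], "gripper": gripper}, ...]. A call has 1 to 10 rows; each row shifts and turns the commanded pose from where the row before left it; what a row does not reach is not made up. A row lasts 1/10 s, in which the tool goes at most 50 mm and 8.59 degrees, less where a joint would pass 70% of its speed; a pose out of reach is approached as far as the arm can. A call with a gripper value outside its range is refused whole. The fingers move at their own pace and stop on an object; FORCE is the grip in N (left out, the last holds). Time passes only in rows, so rows that do not move let the fingers close. It gives the time, the measured TCP pose, the force and the opening at its end, in the units of the state.
- ctrl.get_obs(): the state, without advancing time (a new reading comes with each control period).
- eyes.capture(name): name is "scene" or "side" or "wrist"; returns the picture (420x560x3 uint8, red, green, blue); there is no depth.
- eyes.camera_model(name): a dict with "camera_matrix" (3x3 intrinsics, pixels), "world_to_cam" (4x4, takes a point from world to camera coordinates); the wrist camera has in their place "T_tool_cam" (4x4, takes a point from camera to tool coordinates, whose origin is the TCP and whose axes are the tool frame's). Camera axes: x right, y up, looking along -z (the intrinsics and any distortion apply to the point x, -y, -z); pixel columns grow to the right and rows downward; lengths in m; the calibration is good to about 2 mm. A picture is of the moment at which its call begins: read the wrist's pose just before it. camera_model takes no time and is no camera call.
- ctrl.close_job(): hands the job in, once; it reports no verdict.
Trained networks look in the newest picture that a camera, given by its name, has taken for a name from the list of things; names that differ only in an ending like _2 or _b are one class to them, and where a whole thing is asked for, a point or a joint stands for the part that bears it (a point fixed in the world has none). Each returns a list of dicts, best first, with "confidence" (0 to 1); they miss things now and then, are a little off and sometimes report something else, mostly with a low value. They report only what shows in the picture. A call takes as long as a camera call.
- eyes.look_for(camera, query): "location" ([row, column] in pixels, amid what is visible of it).
The state is a dict: "t": time; "qpos": joint angles; "joint_velocities": joint speeds; "tau": joint torques, N m; "position": TCP position; "orientation": TCP orientation; "ft_force": force on the tool from outside, world axes, zero at the start; "ft_torque": the same for the moment, N m; "opening": finger opening in m.
Only numpy, scipy, OpenCV 4.12 (cv2) and the standard library are available. Lean on these libraries where they do the work, as an engineer would, in place of code of your own. Each camera call takes 0.05 s, during which the arm holds its last target.

## Working session

There is one attempt and no reset: what is moved stays moved. The work goes in short steps, Python scripts to look and compute and a shell command to move; the robot and the scene stay as the last step left them, time stands still between calls to the robot, and variables do not carry over. Pictures are saved under pics/ and viewed, and the job is handed in when it is done.

```bash
ls; mkdir -p pics; python3 - <<'E'
from workcell import ctrl, eyes
import cv2
for n in ("scene","side","wrist"):
    im=eyes.capture(n); cv2.imwrite(f"pics/a_{n}.png",im[:,:,::-1])
    m=eyes.camera_model(n); print(n,m)
    for q in ("tab_top","cover_ridge","base","cover"):
        print(q,[(r['location'],round(r['confidence'],2)) for r in eyes.look_for(n,q)][:3])
print(ctrl.get_obs(), ctrl.finger_overhang)
E
```

```text
pics
scene {'camera_matrix': array([[395.15935158,   0.        , 273.83650741],
       [  0.        , 395.15935158, 211.0413368 ],
       [  0.        ,   0.        ,   1.        ]]), 'world_to_cam': array([[ 0.55133518, -0.83412731,  0.01616021, -0.35527861],
       [ 0.36695503,  0.25985199,  0.89320824, -0.22070962],
       [-0.74924864, -0.48652705,  0.44935275, -0.71528405],
       [ 0.        ,  0.        ,  0.        ,  1.        ]])}
tab_top [([217.4, 233.6], 0.6), ([302.7, 364.2], 0.54), ([209.2, 304.2], 0.51)]
cover_ridge [([204.2, 226.8], 0.93)]
base [([217.5, 227.9], 0.76)]
cover [([203.7, 224.4], 0.7)]
side {'camera_matrix': array([[490.53539184,   0.        , 273.65079341],
       [  0.        , 490.53539184, 208.90431654],
       [  0.        ,   0.        ,   1.        ]]), 'world_to_cam': array([[ 0.99803749,  0.06073157,  0.01525903, -0.54241235],
       [-0.05144446,  0.65628353,  0.75275853, -0.0023779 ],
       [ 0.03570196, -0.75206623,  0.65811987, -1.47113033],
       [ 0.        ,  0.        ,  0.        ,  1.        ]])}
tab_top [([203.9, 259.6], 0.66)]
cove
[... 659 characters left out ...]
 []
cover []
{'t': 0.75, 'qpos': array([-1.25857768e+00,  2.99903276e-01,  1.52100615e+00, -1.73781532e-05,
        1.32069309e+00, -6.65660459e-02]), 'joint_velocities': array([-0.00087869,  0.00126034,  0.0003029 , -0.00025668,  0.00045936,
        0.00095229]), 'tau': array([ 1.43662710e-03, -5.43299389e+01, -3.61958313e+01, -5.58952581e-05,
        6.46818262e-04, -7.89757081e-06]), 'position': array([ 0.20339305, -0.51099875,  0.23927618]), 'orientation': array([ 3.60504347e-06,  8.27585518e-01, -5.61339658e-01, -9.06525307e-06]), 'ft_force': array([-1.04452731,  0.21363927, -1.08954571]), 'ft_torque': array([ 0.01774736, -0.0045184 ,  0.09331175]), 'opening': 0.08541169171746796} 0.008
```

View pics/a_scene.png

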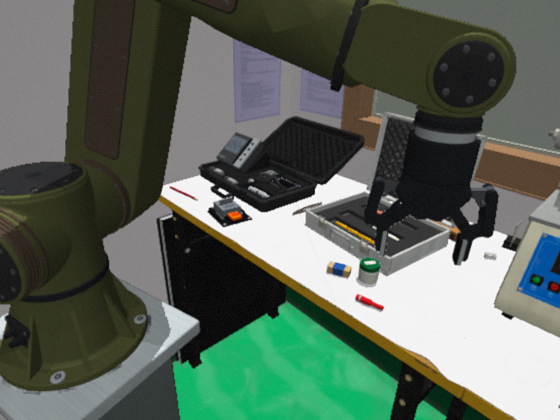

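View pics/a_side.png

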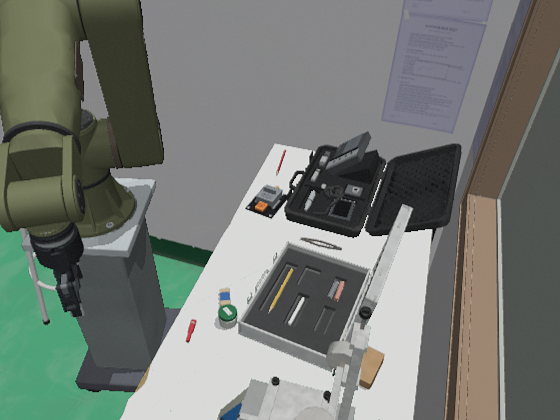

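```bash
cat > h.py <<'E'
import numpy as np
from workcell import ctrl, eyes
from scipy.spatial.transform import Rotation as R
def cam(n):
    m=eyes.camera_model(n);K=m["camera_matrix"]
    if n=="wrist":
        o=ctrl.get_obs();q=o["orientation"]
        T=np.eye(4);T[:3,:3]=R.from_quat([q[1],q[2],q[3],q[0]]).as_matrix();T[:3,3]=o["position"]
        W=np.linalg.inv(T@m["T_tool_cam"])
    else: W=m["world_to_cam"]
    return K,W
def proj(n,P,c=None):
    K,W=c or cam(n);P=np.atleast_2d(P);p=P@W[:3,:3].T+W[:3,3]
    p=p*[1,-1,-1];u=p@K.T;return u[:,:2]/u[:,2:]
def ray(n,row,col,z,c=None):
    K,W=c or cam(n);d=np.linalg.inv(K)@[col,row,1];d=d*[1,-1,-1]
    o=-W[:3,:3].T@W[:3,3];d=W[:3,:3].T@d
    return o+d*(z-o[2])/d[2]
E
python3 - <<'E'
from h import *
print(ray("scene",204.2,226.8,.04),ray("side",193.5,269.3,.04))
print(ray("scene",217.4,233.6,.02),ray("side",203.9,259.6,.02))
E
```

```text
[0.50767661 0.06898424 0.04      ] [0.52548852 0.06967845 0.04      ]
[0.48562679 0.02772714 0.02      ] [0.49832558 0.0426313  0.02      ]
```

Side and scene views agree on the box near (0.51, 0.07), with the cover sliding off toward −y. Next I'll move the wrist camera over it.

```bash
python3 -m inch '[{"delta_rot":[0,0,0.12],"slide":[20,40,0],"gripper":0},{"delta_rot":[0,0,0.12],"slide":[20,40,0],"gripper":0},{"delta_rot":[0,0,0.12],"slide":[20,40,0],"gripper":0},{"delta_rot":[0,0,0.12],"slide":[20,40,0],"gripper":0},{"delta_rot":[0,0,0.12],"slide":[20,40,0],"gripper":0},{"delta_rot":[0,0,0.12],"slide":[20,40,0],"gripper":0},{"delta_rot":[0,0,0.12],"slide":[20,40,0],"gripper":0},{"delta_rot":[0,0,0.12],"slide":[20,40,0],"gripper":0},{"delta_rot":[0,0,0.12],"slide":[20,40,0],"gripper":0},{"delta_rot":[0,0,0.1],"slide":[20,40,0],"gripper":0}]' && python3 -m inch '[{"delta_rot":[0,0,0],"slide":[20,40,0],"gripper":0},{"delta_rot":[0,0,0],"slide":[20,40,0],"gripper":0},{"delta_rot":[0,0,0],"slide":[20,40,0],"gripper":0},{"delta_rot":[0,0,0],"slide":[20,40,0],"gripper":0},{"delta_rot":[0,0,0],"slide":[0,20,0],"gripper":0},{"delta_rot":[0,0,0],"slide":[0,0,0],"gripper":0},{"delta_rot":[0,0,0],"slide":[0,0,0],"gripper":0}]'
python3 - <<'E'
from h import *
import cv2
im=eyes.capture("wrist"); cv2.imwrite("pics/b_wrist.png",im[:,:,::-1])
for q,z in (("tab_top",.02),("cover_ridge",.045),("cover",.03),("base",.01)):
    for r in eyes.look_for("wrist",q)[:3]: print(q,r['location'],round(r['confidence'],2),ray("wrist",*r['location'],z))
E
```

```text
t: 1.75
position: [0.4039, -0.1092, 0.2396]
orientation: [0.0, 1.0, -0.004, 0.0]
ft_force: [0.2, -1.7, 0.1]
opening: 0.0001
t: 2.45
position: [0.4833, 0.0689, 0.2392]
orientation: [0.0, 1.0, -0.006, -0.0]
ft_force: [-0.7, 0.3, 0.5]
opening: 0.0001
tab_top [214.5, 303.0] 0.74 [0.50464988 0.03414132 0.02      ]
cover_ridge [169.8, 321.5] 0.92 [0.51998022 0.08469933 0.045     ]
cover [170.1, 323.3] 0.79 [0.52339298 0.08161642 0.03      ]
base [200.6, 304.0] 0.62 [0.50626104 0.04618928 0.01      ]
```

View pics/b_wrist.png

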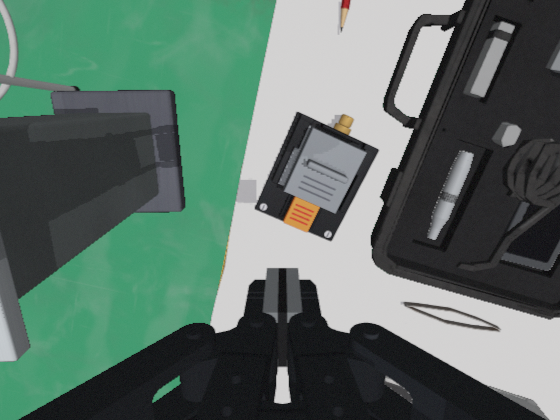

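Image up is +y. The base's +x points down and left, about 24° from −y. The orange tab is near (301,215), the ridge near (325,168), and the brass gland at the rear near (345,125). I'll zoom in for the corners.

```bash
python3 - <<'E'
import cv2
im=cv2.imread("pics/b_wrist.png")[100:250,240:400]
cv2.imwrite("pics/b_zoom.png",cv2.resize(im,None,fx=4,fy=4,interpolation=cv2.INTER_CUBIC))
from h import *
for n,rc in {"Lplate(256,207)":(207,256),"front(330,239)":(239,330),"right(378,150)":(150,378),"top(299,112)":(112,299)}.items(): print(n,ray("wrist",*rc,.004)[:2])
for rc in [(300,218),(207,242),(100,257),(20,272)]: print("edge",ray("wrist",*rc,0)[:2])
print("tweez",ray("wrist",303,404,0)[:2],ray("wrist",328,497,0)[:2],"case corner",ray("wrist",250,372,0.03)[:2])
E
```

```text
Lplate(256,207) [0.45560115 0.03816666]
front(330,239) [0.53535042 0.0005978 ]
right(378,150) [0.58134414 0.09668743]
top(299,112) [0.50119988 0.13475919]
edge [ 0.40687684 -0.07578134]
edge [0.44024373 0.03719988]
edge [0.46008233 0.14650877]
edge [0.4763203  0.21667256]
tweez [ 0.62512704 -0.08281158] [ 0.74033839 -0.11868358] case corner [ 0.57528778 -0.00189156]
```

View pics/b_zoom.png

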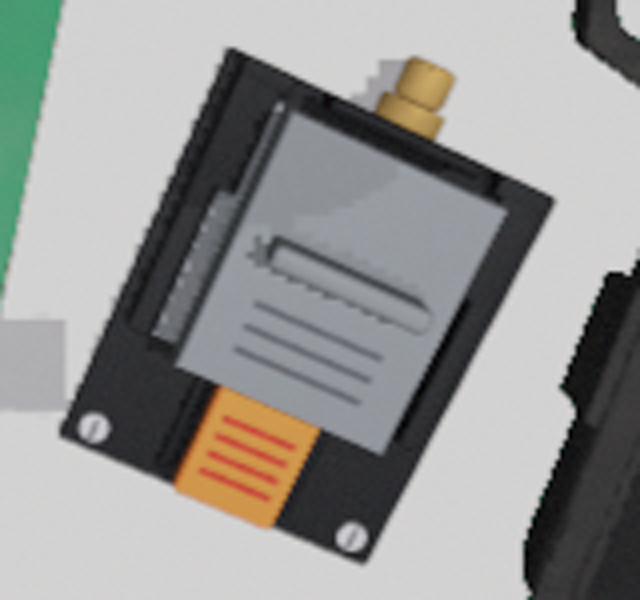

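```bash
python3 - <<'E'
from h import *
from scipy.optimize import least_squares
c=cam("wrist")
m=[(70,-46,4,62,433),(70,46,4,367,562),(-40,46,4,553,202),(-40,-46,4,228,48),(66.5,-14,20,176,487),(66.5,14,20,272,526),(-6,-20,48,270,243),(-6,20,48,430,306)]
m=np.array(m,float);B=m[:,:3]/1000;px=np.c_[(m[:,3]+.5)/4-.5+240,(m[:,4]+.5)/4-.5+100]
def P(p,B=B):
    a=p[2];return np.c_[p[0]+B[:,0]*np.cos(a)-B[:,1]*np.sin(a),p[1]+B[:,0]*np.sin(a)+B[:,1]*np.cos(a),B[:,2]+(p[3] if len(p)>3 else 0)]
for x0 in ([.52,.08,-2],[.52,.08,-2,0]):
    s=least_squares(lambda p:(proj("wrist",P(p),c)-px).ravel(),x0,loss="soft_l1")
    print(s.x,np.degrees(s.x[2]));print(np.round(s.fun.reshape(-1,2),1).tolist())
p=s.x if 0 else least_squares(lambda p:(proj("wrist",P(p),c)-px).ravel(),[.52,.08,-2],loss="soft_l1").x
for b in ([.0505,0,.02],[-.006,0,.048],[.108,0,0],[.141,-.034,0],[.075,-.034,0]): print(b,P(p,np.array([b]))[0])
# side/scene check
for n in("scene","side"):print(n,proj(n,P(p,np.array([[.0505,0,.02],[-.003,0,.045]]))))
E
```

```text
[ 0.52361812  0.08132559 -1.99148537] -114.1037063943406
[[-1.5, 0.9], [0.1, 0.5], [0.9, -2.5], [-0.9, -1.6], [-1.0, 0.6], [-0.4, 1.0], [1.4, -1.0], [1.2, 0.7]]
[ 0.52451931  0.07926611 -1.99428143 -0.00822861] -114.26390900371605
[[-0.1, 0.4], [-0.3, -0.5], [-0.4, -1.3], [-0.2, 0.3], [-0.3, -0.1], [-0.2, 0.1], [1.8, -0.2], [0.5, 1.1]]
[0.0505, 0, 0.02] [0.50299445 0.0352288  0.02      ]
[-0.006, 0, 0.048] [0.52606846 0.08680244 0.048     ]
[0.108, 0, 0] [ 0.47951206 -0.01725765  0.        ]
[0.141, -0.034, 0] [ 0.43499974 -0.03349506  0.        ]
[0.075, -0.034, 0] [0.46195345 0.02675025 0.        ]
scene [[235.4009581  214.31480598]
 [226.48638065 199.17017339]]
side [[260.95332608 205.58578721]
 [269.42311797 189.20835176]]
```

Pose fit: base at (0.524, 0.081), yaw −114°. The cover's final spot stays about 16 mm inside the bench edge. Moving above the tab with the fingers shut and the jaw axis along base y.

```bash
python3 -m inch '[{"delta_rot":[0,0,-0.14],"slide":[6,-12,-20],"gripper":0},{"delta_rot":[0,0,-0.14],"slide":[6,-12,-40],"gripper":0},{"delta_rot":[0,0,-0.13],"slide":[6,-13,-40],"gripper":0},{"delta_rot":[0,0,0],"slide":[0,0,-40],"gripper":0},{"delta_rot":[0,0,0],"slide":[0,0,-30],"gripper":0},{"delta_rot":[0,0,0],"slide":[0,0,0],"gripper":0},{"delta_rot":[0,0,0],"slide":[0,0,0],"gripper":0}]'
python3 - <<'E'
from h import *
import cv2
ims={n:eyes.capture(n) for n in ("wrist","scene","side")}
cv2.imwrite("pics/c_wrist.png",ims["wrist"][:,:,::-1])
o=ctrl.get_obs();tip=o["position"]-[0,0,.008];print(o["position"],o["orientation"],o["ft_force"])
for n in("scene","side"):
    u,v=proj(n,tip)[0];print(n,u,v);u,v=int(u),int(v)
    im=ims[n][max(0,v-60):v+60,u-80:u+80,::-1];cv2.imwrite(f"pics/c_{n}.png",cv2.resize(im,None,fx=4,fy=4,interpolation=cv2.INTER_CUBIC))
E
```

```text
t: 3.4
position: [0.5017, 0.0317, 0.0702]
orientation: [-0.0, 0.978, -0.21, 0.0]
ft_force: [0.1, 0.2, 0.1]
opening: -0.0
[0.50234062 0.03192532 0.07119983] [-2.94060066e-04  9.77820452e-01 -2.09439140e-01  1.52414061e-03] [-0.61314905  0.2516032   0.94679095]
scene 235.76764275844295 200.64830311759974
side 260.61381699143834 195.13222693680643
```

View pics/c_wrist.png

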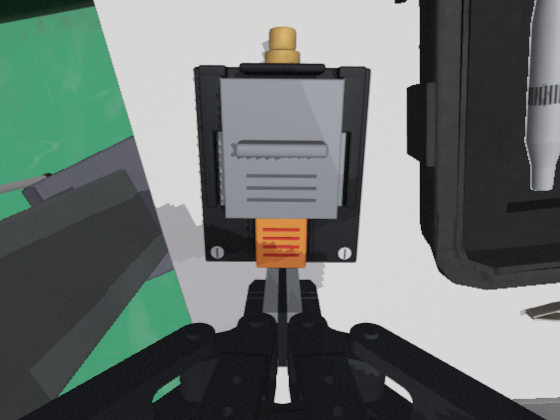

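View pics/c_scene.png

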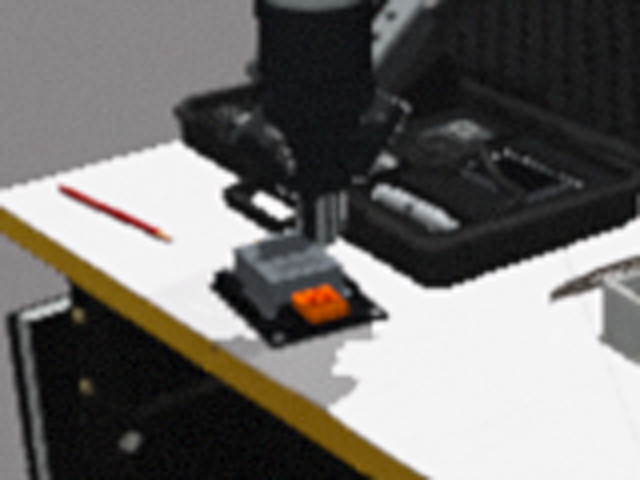

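View pics/c_side.png

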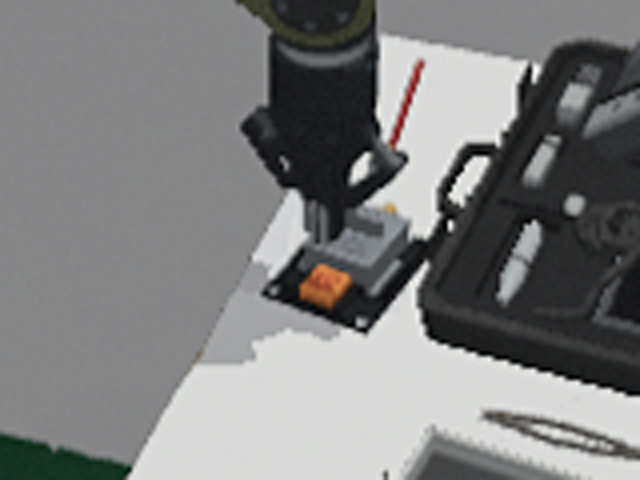

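The wrist view shows the box square to the tool: tab centred at column 281, fingers at 282. Refitting the pose from this closer view.

```bash
python3 - <<'E'
from h import *
import cv2
from scipy.optimize import least_squares
im=cv2.imread("pics/c_wrist.png");cv2.imwrite("pics/c_zoom.png",cv2.resize(im[125:275,190:390],None,fx=4,fy=4,interpolation=cv2.INTER_CUBIC))
c=cam("wrist")
m=[(70,-46,4,206,263),(70,46,4,357.5,262),(66.5,-14,20,256.5,267.5),(66.5,14,20,305.5,267.5),(-6,-20,48,234,143),(-6,20,48,327,143)]
m=np.array(m,float);B=m[:,:3]/1000;px=m[:,3:]
def P(p,B=B):
    a=p[2];return np.c_[p[0]+B[:,0]*np.cos(a)-B[:,1]*np.sin(a),p[1]+B[:,0]*np.sin(a)+B[:,1]*np.cos(a),B[:,2]+(p[3] if len(p)>3 else 0)]
for x0 in ([.52,.08,-2],[.52,.08,-2,0]):
    s=least_squares(lambda p:(proj("wrist",P(p),c)-px).ravel(),x0,loss="soft_l1")
    print(s.x,np.degrees(s.x[2]));print(np.round(s.fun.reshape(-1,2),1).tolist())
    a=s.x[2];d=ctrl.get_obs()["position"][:2]-s.x[:2];print("tcp in base",d@[np.cos(a),np.sin(a)],d@[-np.sin(a),np.cos(a)])
print("tip proj",proj("wrist",ctrl.get_obs()["position"]-[0,0,.008],c))
E
```

```text
[ 0.52408072  0.0817506  -1.9871958 ] -113.8579322444764
[[-0.2, -0.9], [-0.8, -0.9], [0.0, 0.6], [0.6, 0.2], [0.1, 0.5], [0.1, -0.1]]
tcp in base 0.054360992119503126 0.00027040789844164775
[ 5.24122669e-01  8.18387406e-02 -1.98706728e+00  4.09984536e-04] -113.85056881506311
[[-0.3, -0.8], [-0.6, -0.8], [0.0, 0.7], [0.7, 0.4], [-0.1, 0.3], [0.2, -0.2]]
tcp in base 0.054458597372551196 0.0002606950382321692
tip proj [[282.08535654 285.9116058 ]]
```

View pics/c_zoom.png

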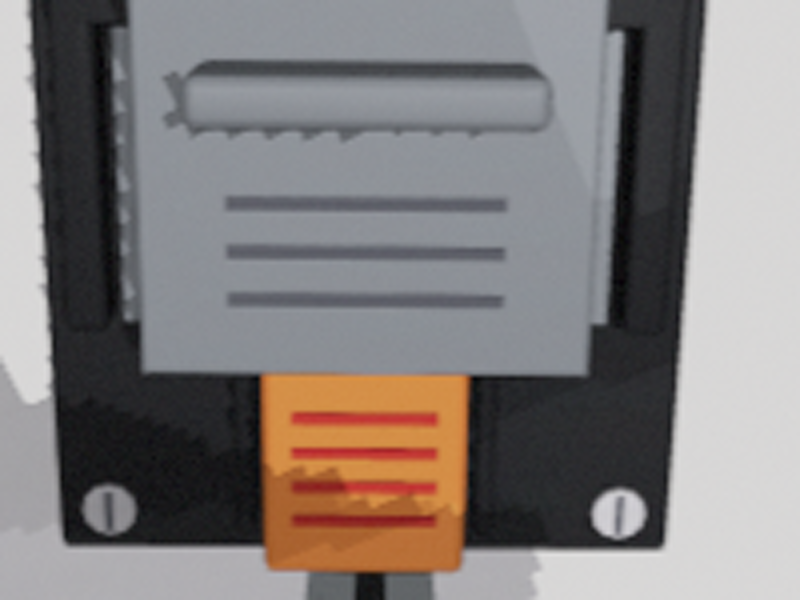

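Pose is consistent (residuals under 1 px): TCP at base x 54.4, y 0.3 mm. Pressing.

```bash
python3 -m inch '[{"delta_rot":[0,0,0],"slide":[0,0,-20],"gripper":0},{"delta_rot":[0,0,0],"slide":[0,0,-18],"gripper":0},{"delta_rot":[0,0,0],"slide":[0,0,-5],"gripper":0},{"delta_rot":[0,0,0],"slide":[0,0,-4],"gripper":0},{"delta_rot":[0,0,0],"slide":[0,0,0],"gripper":0}]'
python3 -m inch '[{"delta_rot":[0,0,0],"slide":[0,0,-3],"gripper":0},{"delta_rot":[0,0,0],"slide":[0,0,-2],"gripper":0},{"delta_rot":[0,0,0],"slide":[0,0,0],"gripper":0}]'
```

```text
t: 4.05
position: [0.5018, 0.032, 0.023]
orientation: [-0.0, 0.978, -0.209, 0.001]
ft_force: [0.9, -0.2, -1.1]
opening: -0.0002
t: 4.35
position: [0.5018, 0.032, 0.0175]
orientation: [-0.0, 0.978, -0.209, 0.001]
ft_force: [1.4, 0.1, 1.3]
opening: -0.0005
```

```bash
python3 -m inch '[{"delta_rot":[0,0,0],"slide":[0,0,-1],"gripper":0},{"delta_rot":[0,0,0],"slide":[0,0,-1],"gripper":0},{"delta_rot":[0,0,0],"slide":[0,0,0],"gripper":0}]'
python3 - <<'E'
from h import *
import cv2
for n in ("wrist","side"):
    im=eyes.capture(n)[:,:,::-1]
    im=im[125:325,190:390] if n=="wrist" else im[140:260,200:360]
    cv2.imwrite(f"pics/d_{n}.png",cv2.resize(im,None,fx=3,fy=3,interpolation=cv2.INTER_CUBIC))
print(ctrl.get_obs()["ft_force"])
E
```

```text
t: 4.65
position: [0.5019, 0.032, 0.0168]
orientation: [-0.0, 0.978, -0.209, 0.001]
ft_force: [-8.8, 0.0, 25.0]
opening: -0.0
[-7.85874511 -0.04764414 24.909552  ]
```

View pics/d_wrist.png

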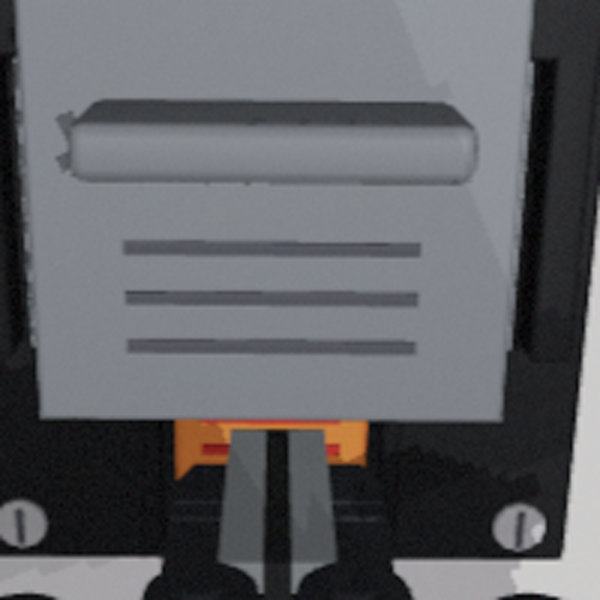

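View pics/d_side.png

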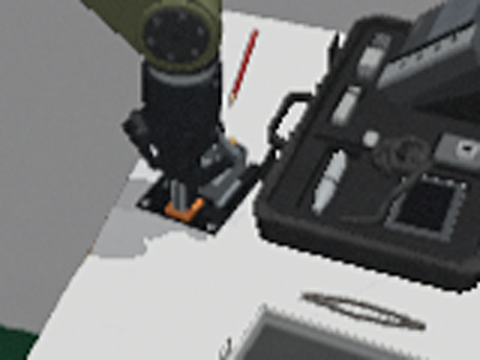

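The tab is at its stop: 25 N with the tip at about 8.8 mm height, and the orange top visibly sunk. Now up and over behind the ridge.

```bash
python3 -m inch '[{"delta_rot":[0,0,0],"slide":[0,0,15],"gripper":0},{"delta_rot":[0,0,0],"slide":[0,0,35],"gripper":0},{"delta_rot":[0,0,0],"slide":[0,0,20],"gripper":0},{"delta_rot":[0,0,0],"slide":[10.5,23.8,0],"gripper":0},{"delta_rot":[0,0,0],"slide":[10.5,23.8,0],"gripper":0},{"delta_rot":[0,0,0],"slide":[10.5,23.8,0],"gripper":0},{"delta_rot":[0,0,0],"slide":[0,0,0],"gripper":0},{"delta_rot":[0,0,0],"slide":[0,0,0],"gripper":0}]'
python3 - <<'E'
from h import *
import cv2
for n in ("wrist","side","scene"):
    im=eyes.capture(n)[:,:,::-1]
    im=im if n=="wrist" else im[140:260,180:340]
    cv2.imwrite(f"pics/e_{n}.png",im if n=="wrist" else cv2.resize(im,None,fx=4,fy=4,interpolation=cv2.INTER_CUBIC))
p=np.array([.5241,.0818]);a=-1.9871;d=ctrl.get_obs()["position"][:2]-p;print("tcp in base",d@[np.cos(a),np.sin(a)],d@[-np.sin(a),np.cos(a)])
E
```

```text
t: 5.55
position: [0.5325, 0.1036, 0.0849]
orientation: [0.0, 0.978, -0.209, -0.0]
ft_force: [-0.0, 0.3, 0.4]
opening: -0.0
tcp in base -0.02256137893709806 -0.0007246439910933329
```

View pics/e_scene.png

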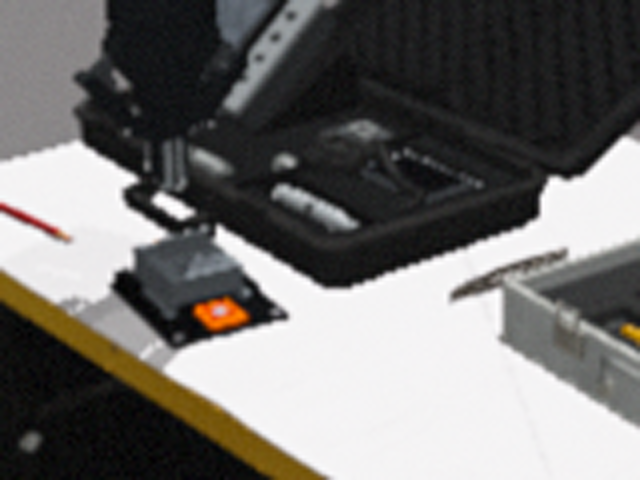

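View pics/e_side.png

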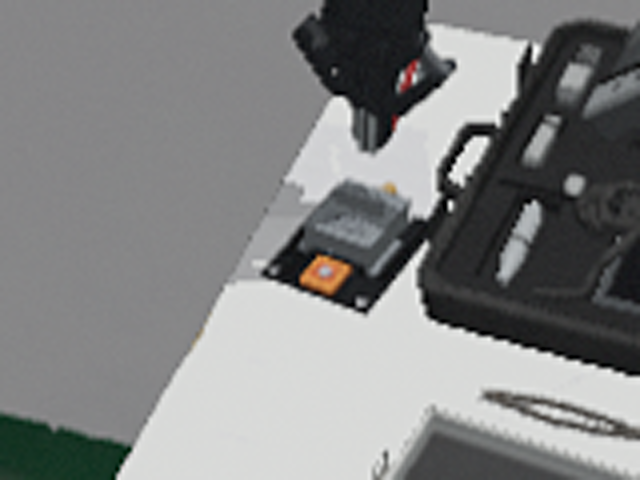

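View pics/e_wrist.png

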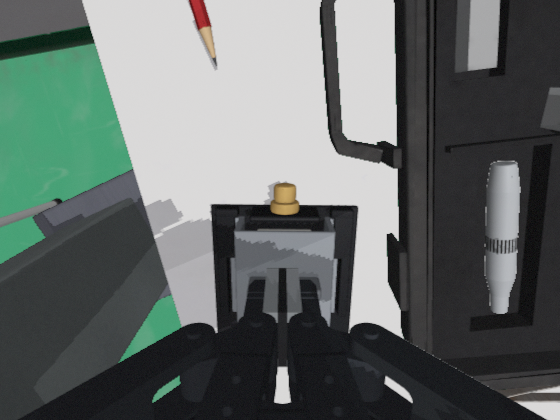

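Tab is flush in both views, cover still seated, fingers about 5 mm behind the ridge. Descending beside it.

```bash
python3 -m inch '[{"delta_rot":[0,0,0],"slide":[0,0,-20],"gripper":0},{"delta_rot":[0,0,0],"slide":[0,0,-14],"gripper":0},{"delta_rot":[0,0,0],"slide":[0,0,-4],"gripper":0},{"delta_rot":[0,0,0],"slide":[0,0,0],"gripper":0}]'
python3 -m inch '[{"delta_rot":[0,0,0],"slide":[0,0,0],"gripper":0},{"delta_rot":[0,0,0],"slide":[-1.6,-3.6,0],"gripper":0},{"delta_rot":[0,0,0],"slide":[-1.6,-3.6,0],"gripper":0},{"delta_rot":[0,0,0],"slide":[-1.6,-3.6,0],"gripper":0},{"delta_rot":[0,0,0],"slide":[0,0,0],"gripper":0}]'
python3 - <<'E'
from h import *
import cv2
for n in ("wrist","side","scene"):
    im=eyes.capture(n)[:,:,::-1]
    im=im if n=="wrist" else im[140:260,180:340]
    cv2.imwrite(f"pics/f_{n}.png",im if n=="wrist" else cv2.resize(im,None,fx=4,fy=4,interpolation=cv2.INTER_CUBIC))
p=np.array([.5241,.0818]);a=-1.9871;d=ctrl.get_obs()["position"][:2]-p;print("tcp in base",d@[np.cos(a),np.sin(a)],d@[-np.sin(a),np.cos(a)])
E
```

```text
t: 6.1
position: [0.5326, 0.1031, 0.0467]
orientation: [0.0, 0.978, -0.21, -0.001]
ft_force: [-0.4, 0.7, -0.7]
opening: 0.0002
t: 6.6
position: [0.528, 0.0921, 0.0475]
orientation: [-0.0, 0.978, -0.21, 0.0]
ft_force: [0.0, 0.8, 0.9]
opening: 0.0002
tcp in base -0.011487600398374374 -0.0006540276334885491
```

View pics/f_scene.png

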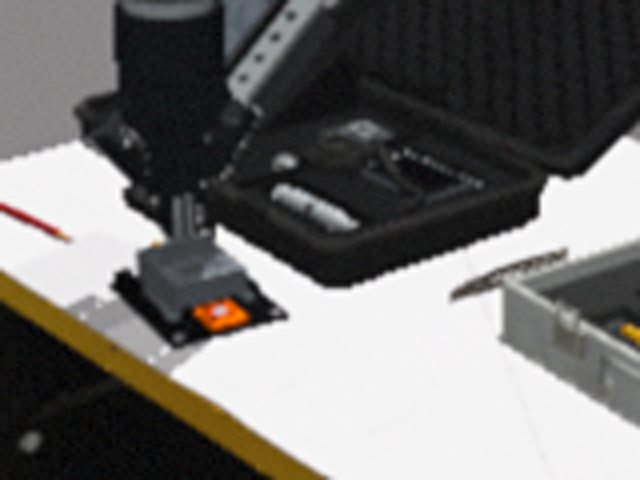

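View pics/f_side.png

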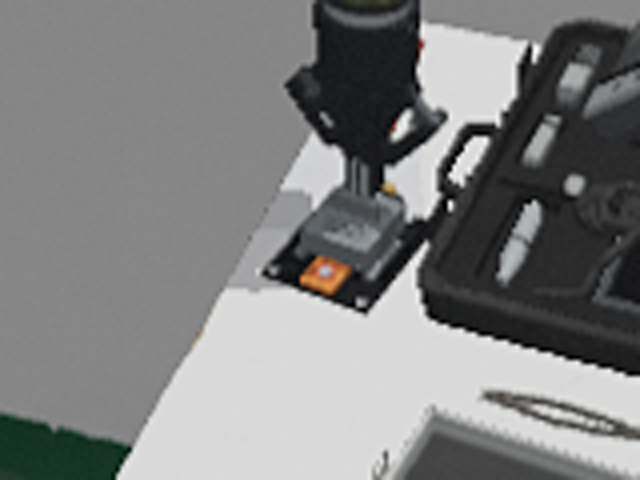

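View pics/f_wrist.png

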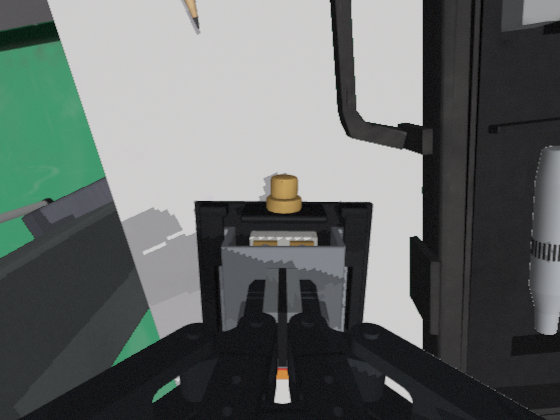

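The cover has started to move (about 5 mm, terminals showing at the rear), with fingers centred on the ridge. Continuing along the rails.

```bash
python3 -m inch '[{"delta_rot":[0,0,0],"slide":[-2.0,-4.6,-1],"gripper":0},{"delta_rot":[0,0,0],"slide":[-3.2,-7.3,0],"gripper":0},{"delta_rot":[0,0,0],"slide":[-3.2,-7.3,0],"gripper":0},{"delta_rot":[0,0,0],"slide":[-3.2,-7.3,0],"gripper":0},{"delta_rot":[0,0,0],"slide":[-3.2,-7.3,0],"gripper":0},{"delta_rot":[0,0,0],"slide":[-3.2,-7.3,0],"gripper":0},{"delta_rot":[0,0,0],"slide":[-2.0,-4.6,0],"gripper":0},{"delta_rot":[0,0,0],"slide":[0,0,0],"gripper":0}]'
python3 - <<'E'
from h import *
import cv2
for n in ("wrist","side","scene"):
    im=eyes.capture(n)[:,:,::-1]
    im=im if n=="wrist" else im[140:260,180:340]
    cv2.imwrite(f"pics/g_{n}.png",im if n=="wrist" else cv2.resize(im,None,fx=4,fy=4,interpolation=cv2.INTER_CUBIC))
p=np.array([.5241,.0818]);a=-1.9871;d=ctrl.get_obs()["position"][:2]-p;print("tcp in base",d@[np.cos(a),np.sin(a)],d@[-np.sin(a),np.cos(a)])
E
```

```text
t: 7.55
position: [0.5079, 0.0463, 0.0464]
orientation: [0.0, 0.978, -0.21, -0.0]
ft_force: [0.1, 1.0, -0.6]
opening: 0.0005
tcp in base 0.03824144167523855 -0.0004860271063869895
```

View pics/g_scene.png

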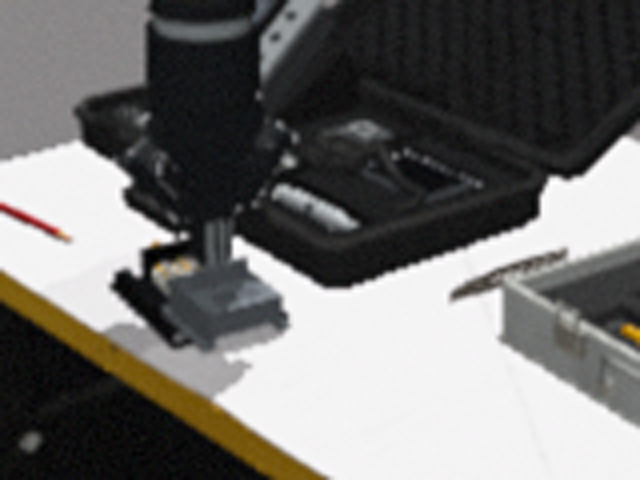

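View pics/g_side.png

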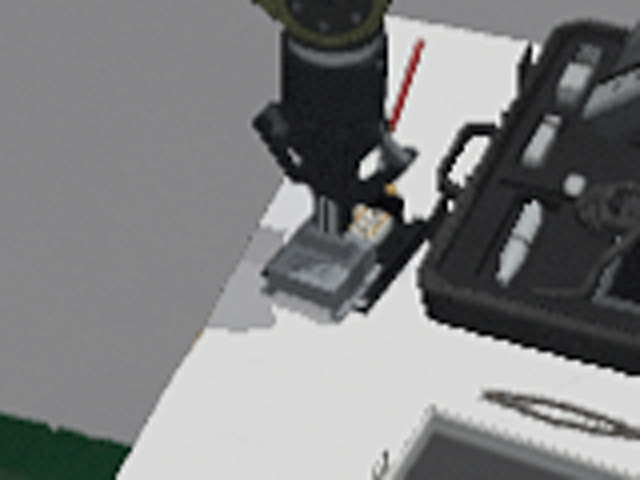

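View pics/g_wrist.png

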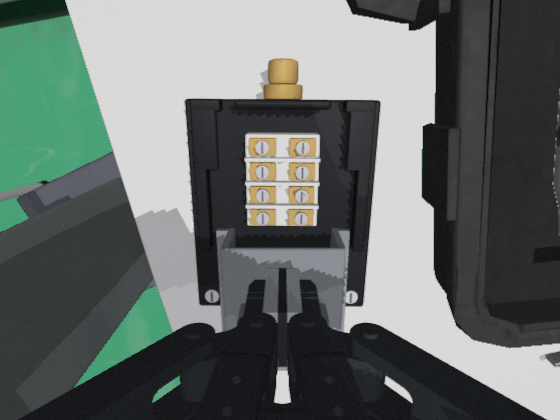

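Cover is at about 55 mm, straight and flat, with all terminals exposed. Continuing until it drops off.

```bash
python3 -m inch '[{"delta_rot":[0,0,0],"slide":[-1.6,-3.7,0],"gripper":0},{"delta_rot":[0,0,0],"slide":[-2.4,-5.5,0],"gripper":0},{"delta_rot":[0,0,0],"slide":[-2.4,-5.5,0],"gripper":0},{"delta_rot":[0,0,0],"slide":[-2.4,-5.5,0],"gripper":0},{"delta_rot":[0,0,0],"slide":[-2.4,-5.5,0],"gripper":0},{"delta_rot":[0,0,0],"slide":[-2.4,-5.5,-1],"gripper":0},{"delta_rot":[0,0,0],"slide":[-2.0,-4.6,-1],"gripper":0},{"delta_rot":[0,0,0],"slide":[0,0,0],"gripper":0}]'
python3 - <<'E'
from h import *
import cv2
for n in ("wrist","side","scene"):
    im=eyes.capture(n)[:,:,::-1]
    im=im if n=="wrist" else im[140:260,180:340]
    cv2.imwrite(f"pics/h_{n}.png",im if n=="wrist" else cv2.resize(im,None,fx=4,fy=4,interpolation=cv2.INTER_CUBIC))
p=np.array([.5241,.0818]);a=-1.9871;d=ctrl.get_obs()["position"][:2]-p;print("tcp in base",d@[np.cos(a),np.sin(a)],d@[-np.sin(a),np.cos(a)])
E
```

```text
t: 8.5
position: [0.4922, 0.0105, 0.0441]
orientation: [0.0, 0.978, -0.21, -0.0]
ft_force: [-0.1, 0.7, -0.5]
opening: 0.0001
tcp in base 0.0773929245419768 -0.0003002579771965025
```

View pics/h_scene.png

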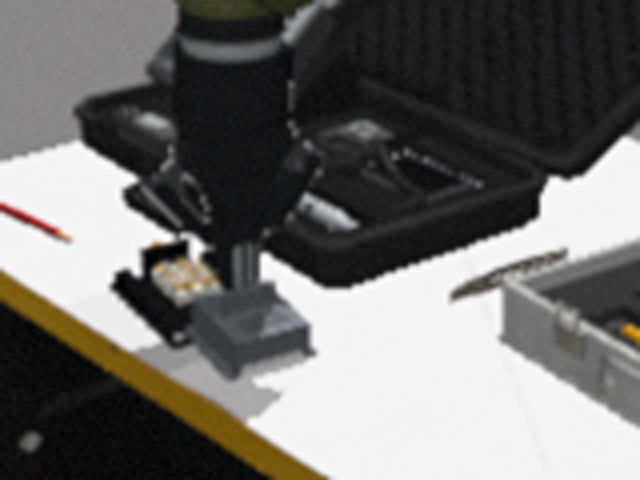

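View pics/h_side.png

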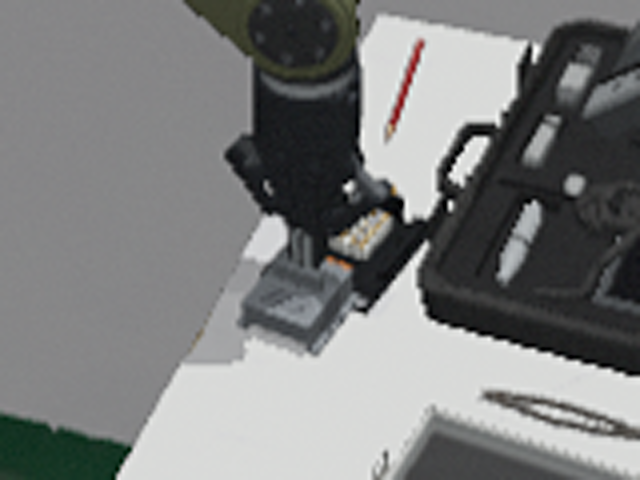

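View pics/h_wrist.png

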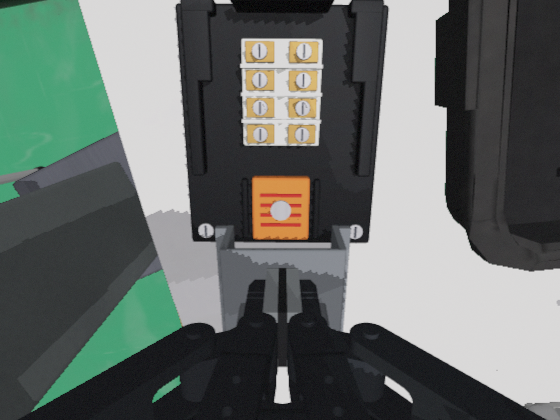

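Cover is at about 94 mm, rear flanges still on the plate edge. 15 mm more to go.

```bash
python3 -m inch '[{"delta_rot":[0,0,0],"slide":[-1.2,-2.7,0],"gripper":0},{"delta_rot":[0,0,0],"slide":[-1.6,-3.7,0],"gripper":0},{"delta_rot":[0,0,0],"slide":[-1.6,-3.7,0],"gripper":0},{"delta_rot":[0,0,0],"slide":[-1.2,-2.7,0],"gripper":0},{"delta_rot":[0,0,0],"slide":[-0.4,-0.9,0],"gripper":0},{"delta_rot":[0,0,0],"slide":[0,0,0],"gripper":0},{"delta_rot":[0,0,0],"slide":[0,0,0],"gripper":0}]'
python3 - <<'E'
from h import *
import cv2
for n in ("wrist","scene"):
    im=eyes.capture(n)[:,:,::-1]
    im=im if n=="wrist" else im[140:260,180:340]
    cv2.imwrite(f"pics/i_{n}.png",im if n=="wrist" else cv2.resize(im,None,fx=4,fy=4,interpolation=cv2.INTER_CUBIC))
p=np.array([.5241,.0818]);a=-1.9871;d=ctrl.get_obs()["position"][:2]-p;print("tcp in base",d@[np.cos(a),np.sin(a)],d@[-np.sin(a),np.cos(a)])
E
```

```text
t: 9.35
position: [0.4865, -0.0026, 0.0443]
orientation: [-0.0, 0.978, -0.209, 0.0]
ft_force: [0.5, -0.2, -0.2]
opening: 0.0001
tcp in base 0.09233190257129595 -0.00026361016350553296
```

View pics/i_scene.png

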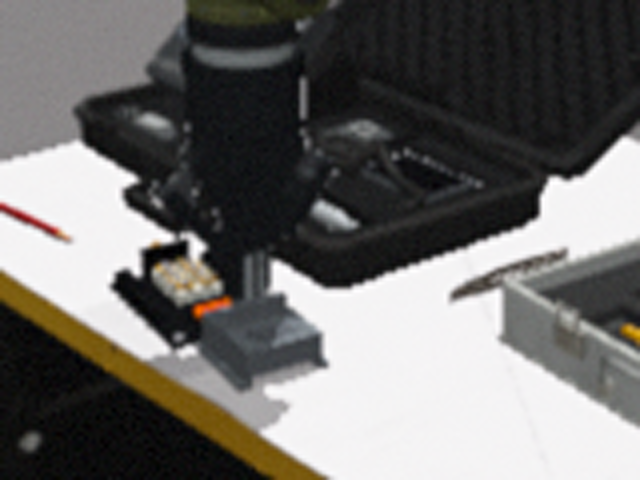

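View pics/i_wrist.png

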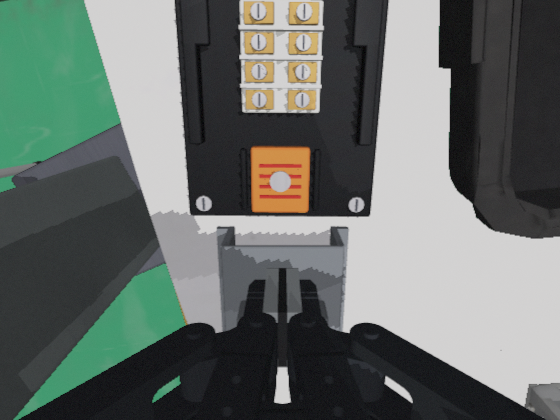

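A gap shows between base and cover (rows 216 to 228), so it is off. Backing away from the ridge, then up, then re-measuring.

```bash
python3 -m inch '[{"delta_rot":[0,0,0],"slide":[1.2,2.7,0],"gripper":0},{"delta_rot":[0,0,0],"slide":[0.8,1.8,0],"gripper":0},{"delta_rot":[0,0,0],"slide":[0,0,20],"gripper":0},{"delta_rot":[0,0,0],"slide":[0,0,40],"gripper":0},{"delta_rot":[0,0,0],"slide":[10,22,40],"gripper":0},{"delta_rot":[0,0,0],"slide":[14,32,20],"gripper":0},{"delta_rot":[0,0,0],"slide":[5,10,0],"gripper":0},{"delta_rot":[0,0,0],"slide":[0,0,0],"gripper":0},{"delta_rot":[0,0,0],"slide":[0,0,0],"gripper":0}]'
python3 - <<'E'
from h import *
import cv2
for n in ("wrist","scene","side"):
    im=eyes.capture(n)[:,:,::-1]
    im=im if n=="wrist" else im[140:260,180:340]
    cv2.imwrite(f"pics/j_{n}.png",im if n=="wrist" else cv2.resize(im,None,fx=4,fy=4,interpolation=cv2.INTER_CUBIC))
o=ctrl.get_obs();print(o["position"],o["ft_force"])
E
```

```text
t: 10.35
position: [0.5167, 0.0655, 0.1629]
orientation: [0.0, 0.978, -0.209, -0.001]
ft_force: [0.0, -0.5, -0.2]
opening: -0.0
[0.51694044 0.0650727  0.16339655] [ 0.44716835 -0.19455634  0.36550467]
```

View pics/j_scene.png

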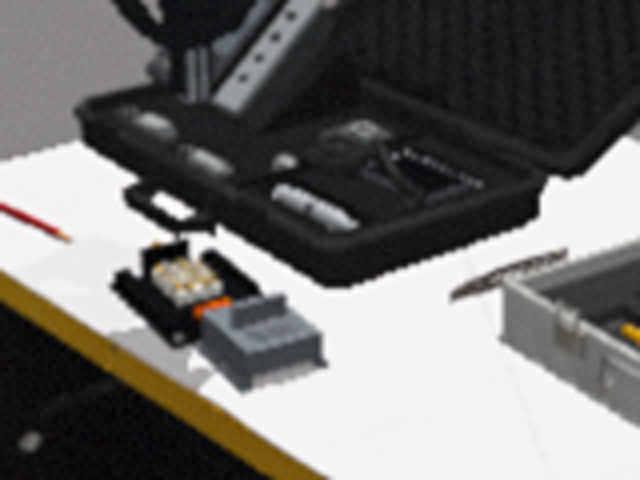

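View pics/j_side.png

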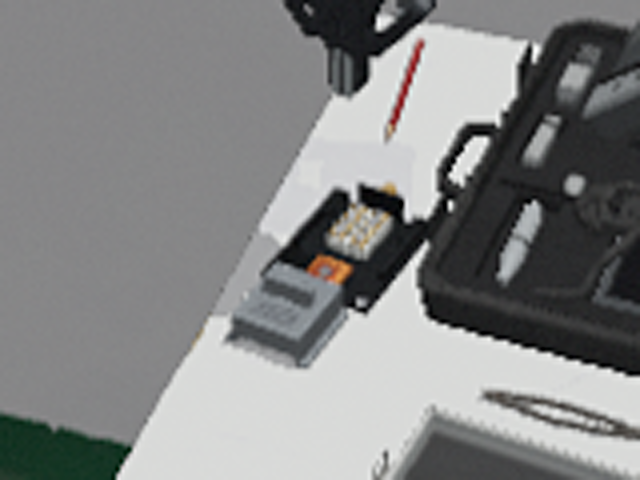

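View pics/j_wrist.png

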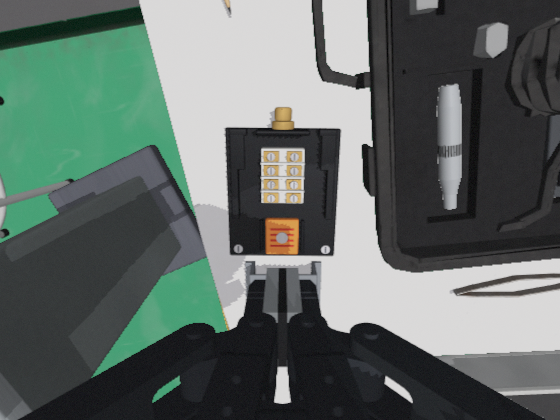

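```bash
python3 - <<'E'
from h import *
import cv2
c=cam("wrist");p=[.5241,.0818];a=-1.9871
def W(x,y,z):return [p[0]+x*np.cos(a)-y*np.sin(a),p[1]+x*np.sin(a)+y*np.cos(a),z]
def Bx(row,col,z):
    d=ray("wrist",row,col,z,c)[:2]-p;return d@[np.cos(a),np.sin(a)],d@[-np.sin(a),np.cos(a)]
im=cv2.imread("pics/j_wrist.png");cv2.imwrite("pics/j_zoom.png",cv2.resize(im[190:310,210:360],None,fx=5,fy=5,interpolation=cv2.INTER_CUBIC))
print("plate front",proj("wrist",[W(.07,-.046,.004),W(.07,.046,.004)],c))
for z in(.009,.011,.02):print(z,"tab corners",proj("wrist",[W(.0665,-.014,z),W(.0665,.014,z),W(.0345,-.014,z),W(.0345,.014,z)],c).round(1).tolist())
for z in(0,.003,.028):print("cover rear z",z,proj("wrist",[W(.0765,-.034,z),W(.0765,.034,z)],c).round(1).tolist())
E
```

```text
plate front [[230.02833984 254.80723132]
 [334.31552329 254.21038366]]
0.009 tab corners [[266.0, 253.2], [298.3, 253.0], [265.2, 218.1], [298.6, 217.9]]
0.011 tab corners [[265.9, 254.2], [298.4, 254.0], [265.1, 218.9], [298.7, 218.7]]
0.02 tab corners [[265.4, 258.5], [298.9, 258.3], [264.6, 222.3], [299.2, 222.1]]
cover rear z 0 [[244.4, 259.6], [320.1, 259.1]]
cover rear z 0.003 [[244.0, 261.0], [320.4, 260.6]]
cover rear z 0.028 [[241.0, 273.8], [323.5, 273.3]]
```

View pics/j_zoom.png

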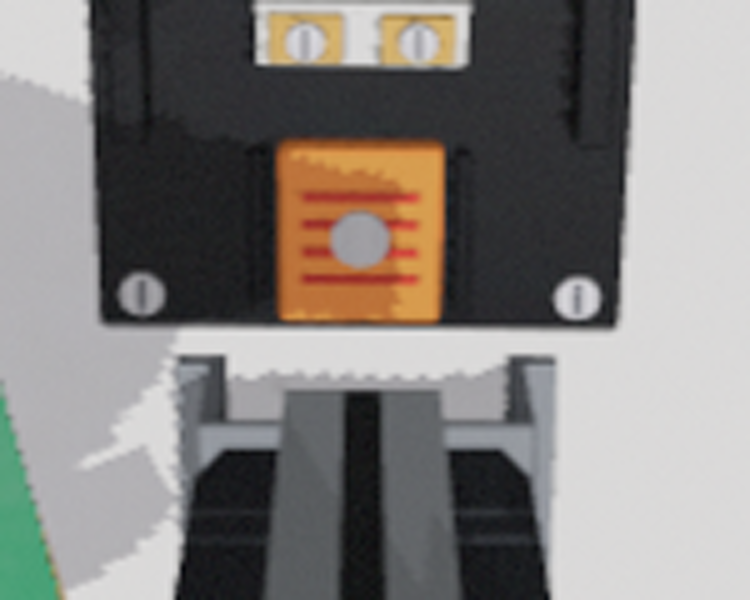

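The cover's rear edge sits at row 261.4, against a predicted 261 for origin about 109.5 mm. The tab corners match a top at about 9 to 11 mm height, and the fingers are well clear. Handing in.

```bash
python3 -c "
from workcell import ctrl
print(ctrl.close_job())"
```

```text
the job is handed in; nothing more can be done
None
```

The terminal box is open: the tab is pressed in and the cover lies flat on the bench, in front of the base. I handed the job in at about 10.5 s; no verdict was reported.

**What I did**
- With the fingers shut, I pressed the tab until the force rose to 25 N, with the fingertips 8.8 mm above the bench, which is its stop.
- I then pushed the cover's ridge straight along the rails over the tab until it dropped off.
- I backed off a few millimetres and raised the fingers clear.

**Last checks**
- **Cover:** its origin is at about base x = 109 mm, from both the fingertip position and the camera. A strip of bench shows between it and the base. It looks flat and upright in the scene and side views; I did not measure its tilt.
- **Tab:** the image puts its top at about 9–11 mm, so it is down. The image alone can't show that it passed the 9 mm mark; the 25 N at the stop is the stronger evidence.
- **Robot:** the wrist force was near zero and the fingers touched nothing. They never went near the terminals.
- **Other things on the bench:** I saw no movement in the pencil or tweezers. The rubber block, red chuck and pot were not looked at again at the end, but the arm did not go near them after its first move across at height.

**Disagreements**
- My first camera fit, from higher up, came out with an 8 mm height offset. The closer view gave 0.4 mm, with pixel errors under 1, and I used that one.
- The scene and side detections differed from my fit by 2–5 pixels.

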